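Bar a bench vacuum pump over compression and park it

ROBOT

A 7-joint arm with a two-finger parallel gripper is mounted at the origin on the work surface. World frame = base frame: x ahead of the robot, y to its left, z up, the work surface at z = 0. Lengths are in m, angles in rad, forces in N, time in s.
With the tool pointing down it reaches from about 0.35 to 0.9 m from the base axis. Payload 8.1 kg.
Tool frame: the origin (TCP) lies midway between the tips of the shut fingers; the grasp point (between the pads) lies 19 mm behind it; z points along the fingers, y is the line along which they close (so a half turn about z gives the same grasp; the last joint's range is limited). The gripper opens to 92 mm and grips with 3 to 60 N. Pads are 19 mm wide; open, the fingers measure 130 mm over their backs; the gripper's body (75 mm by 190 mm) begins 47 mm behind the grasp point.
Start: joints at [-1.362, 0.434, 0.025, 1.573, -0.012, 1.134, -0.075], TCP at [0.192, 0.595, 0.227] pointing down, gripper open.
Joint ranges: [-2.62, 2.62], [-0.44, 2.09], [-1.27, 1.32], [0.08, 2.57], [-1.32, 4.46], [0.12, 2], [-2.74, 2.74]. Speed limits (rad/s): [2.22, 2.22, 3.01, 3.01, 3.14, 3.14, 3.14].

INTERFACE

Orientations are given as a rotation vector (axis times angle).
In Python, from cell import arm gives the robot as it stands.
- The arm moves only by the tool carry_out, never from a script. Its arguments are lists of equal length, an entry for each row: "claw": the finger opening in cm, from 0 to 9.18; "delta_pos": the shift along the tool's x, y, z in cm, a list of three; "angular": the turn, a rotation vector about the tool's x, y, z in rad, a list of three. In form: {"claw": [claw, ...], "delta_pos": [[dx, dy, dz], ...], "angular": [[ax, ay, az], ...]}. A call has 1 to 20 rows; each row shifts and turns the commanded pose from where the row before left it, along the tool's axes as they then stand; what a row does not reach is not made up. A row lasts 1/10 s, in which the tool goes at most 50 mm and 8.59 degrees, less where a joint would pass 70% of its speed; a pose out of reach is approached as far as the arm can. A call with a gripper value outside its range is refused whole. The fingers move at their own pace and stop on an object; "force" is the grip in N (left out, the last holds). Time passes only in rows, so rows that do not move let the fingers close. It gives the time, the measured TCP pose, the force, the opening and the grip force at its end, in the units of the state.
- arm.observe(): the state, without advancing time (a new reading comes with each control period).
- arm.get_image(name): name is "side" or "top"; returns a dict with "frame" (384x512x3 uint8, red, green, blue), "mtx" (3x3 intrinsics, pixels), "dist" ([k1, k2, p1, p2, k3] as OpenCV has them; the pictures are not rectified), "T" (4x4, takes a point from camera to world coordinates). Camera axes: x right, y down, z forward; pixel columns grow to the right and rows downward; lengths in m; the calibration is good to about 2 mm. A picture is of the moment at which its call begins. There is no depth.
- arm.sign_off(): hands the job in; it is judged then, once.
Trained networks look in a picture, given as the dict that the camera call returned (one of the last four; its "shot" number tells which), for a name from the list of things; names that differ only in an ending like _2 or _b are one class to them, and where a whole thing is asked for, a point or a joint stands for the part that bears it (a point fixed in the world has none). Each returns a list of dicts, best first, with "conf" (0 to 1); they miss things now and then, are a little off and sometimes report something else, mostly with a low value. They report only what shows in the picture. A call takes as long as a camera call.
- arm.look_for(label, picture): "centre" ([column, row] as shares, 0 to 1, of the picture: columns of its width, rows of its height, amid what is visible of it).
- arm.trace(label, picture): "region" (384x512 bool, what is visible of it) and "centre" ([column, row] as shares, 0 to 1, of the picture: columns of its width, rows of its height, amid what is visible of it).
- arm.place_of(label, picture): "centre" ([column, row] as shares, 0 to 1, of the picture: columns of its width, rows of its height: a listed point, or the origin of a listed thing).
The state is a dict: "clock": time; "joints": joint angles; "dq": joint speeds; "joint_efforts": joint torques, N m; "position": TCP position; "ee_rot": TCP orientation; "force": force on the tool from outside, world axes, zero at the start; "ft_torque": the same for the moment, N m; "width": opening from 0.0 (shut) to 1.0 (fully open); "gripper_force": force on a finger pad.
Only numpy, scipy, OpenCV 4.12 (cv2) and the standard library are available. Lean on these libraries where they do the work, as an engineer would, in place of code of your own. Each camera call takes 0.05 s, during which the arm holds its last target. There are 200 camera calls.

TASK

Free the little vacuum pump by hand: take the upright handle on its flywheel and turn the wheel slowly anticlockwise (seen from above), feeling it get stiff as the piston comes up to compression. Stop just past that hard spot, within about 20 degrees of where the resistance drops back to normal, without running on further and turning back, and let go of the wheel there. Then throw the brake lever all the way over to park it; do not crush or force the handle or the lever, and leave the bottles and the tray alone.

Things in the scene. Friction and masses are not known exactly. Their poses are not given: they have to be found in the camera images.
- pump: Cream steel box 200 (x) by 380 (y) by 100 mm high, fixed to the bench. Origin under its centre at bench height; its x points away from the robot, y to the robot's left, z up; yaw up to 20 degrees. On its top lie the flywheel at local (0, -85) mm and the brake lever's pivot at local (0, 115) mm. A finned pump head sticks out 60 mm at the back.
- wheel_axis (a point): Point on the flywheel's upright axis, level with the rim's top face (126 mm above the bench); a hub of 20 mm radius stands 4 mm higher. The hard spot begins 0.2 to 2.3 rad (11 to 130 degrees) anticlockwise of the start; where, differs each time and does not show. It is about 0.45 rad long. A hard stop comes at least 0.8 rad after it.
- flywheel: Flat dark steel wheel, 156 mm across, 18 mm thick. Origin on its axis at the pump's top face; its -x axis points at the handle. It stays where it is left. Force at the handle to turn it: 3 to 5 N; in the hard spot 5 to 8 N, then 8 to 12 N, then at once 3 to 5 N again: a hidden cam on its shaft has lifted a follower onto its level land, whose first 0.4 rad (flywheel_c0) is the place to stop.
- handle_top (a point): Centre of the top end of the handle: an upright round black plastic grip, 22 mm in diameter, 50 mm long, spinning freely on its pin on the flywheel; a light grip of 20 to 40 N is enough. Its top is about 177 mm above the bench, its foot 1 mm above the wheel. It runs on a level circle of 60 mm radius about wheel_axis and starts on the robot's side of it.
- brake_tip (a point): Centre of the black ball, 26 mm in diameter, on the end of the brake lever, a 10 mm steel rod with 80 mm from pivot to ball centre. The pivot lies 122 mm above the bench, the ball's centre 192 to 202 mm. The lever swings in the pump's own x-z plane over a 70 by 50 mm block 25 mm high.
- brake (a joint): Angle of the brake lever in rad: 0 = off, leaning 0.5 rad from upright towards the robot (pump's -x); 1.0 = on, leaning 0.5 rad away from the robot (pump's +x). It takes about 1 N at the ball and stays where it is left.
- reagent_jar: Bystander: white plastic jar, 72 mm across, 130 mm tall, orange lid, standing left of the pump. Leave alone.
- wash_bottle: Bystander: white plastic bottle, 56 mm across, 120 mm tall, standing right of the pump. Leave alone.
- tube_tray: Bystander: cardboard tube tray 100 by 130 by 40 mm, lying behind the pump. Leave alone.

How it is judged:
By the outcome, as a careful person would: the job done as asked, in the order asked, and still so for the second after the job is handed in, with the robot touching nothing.
It also fails if it takes over 67 s, if anything falls off the work surface, if the arm or the gripper's body presses on something with over 40 N, if the wrist force passes 120 N, or if a joint passes its speed limit or range.

## Working session

There is one attempt and no reset: what is moved stays moved. The work goes in short steps, Python scripts to look and compute and a tool call to move; the robot and the scene stay as the last step left them, time stands still between calls to the robot, and variables do not carry over. Pictures are saved under pics/ and viewed, at most 10 in all, crops included, and the job is handed in when it is done.

Besides the shell and the picture viewer there is one more tool, called by a JSON object that holds its "op" and its "data", one argument or row to a line. carry_out: Moves the arm, as the interface text tells. Its arguments: {"type":"object","properties":{"claw":{"type":"array","items":{"type":"number"}},"delta_pos":{"type":"array","items":{"type":"array","items":{"type":"number"}}},"angular":{"type":"array","items":{"type":"array","items":{"type":"number"}}},"force":{"type":"number"}},"required":["claw","delta_pos","angular"]}

```bash
mkdir -p pics; cat > h.py <<'E'
import numpy as np, cv2
from cell import arm
from scipy.spatial.transform import Rotation as R
def ray(im,c):
    p=np.array([[c[0]*512,c[1]*384]],float)
    u=cv2.undistortPoints(p[None],im["mtx"],np.array(im["dist"]))[0,0]
    T=np.array(im["T"]); d=T[:3,:3]@np.array([u[0],u[1],1]); return T[:3,3],d/np.linalg.norm(d)
def atz(im,c,z):
    o,d=ray(im,c); return o+d*(z-o[2])/d[2]
def tri(r):
    A=sum(np.eye(3)-np.outer(d,d) for o,d in r); b=sum((np.eye(3)-np.outer(d,d))@o for o,d in r)
    return np.linalg.solve(A,b)
E
python3 - <<'E'
from h import *
np.set_printoptions(precision=4,suppress=True)
ims={n:arm.get_image(n) for n in("side","top")}
for n,i in ims.items(): cv2.imwrite(f"pics/{n}0.png",i["frame"][...,::-1]); print(n,np.array(i["T"])[:3,3])
for l,z in(("wheel_axis",.126),("handle_top",.177),("brake_tip",.197),("pump",0),("reagent_jar",.0),("wash_bottle",.0),("tube_tray",.0)):
    rs=[]
    for n,i in ims.items():
        p=arm.place_of(l,i)
        if p: print(l,n,p[0]["conf"],np.array(p[0]["centre"])*[512,384],atz(i,p[0]["centre"],z)); rs.append(ray(i,p[0]["centre"]))
    if len(rs)==2: print("  tri",tri(rs))
s=arm.observe(); print(s)
E
```

```text
side [0.5618 0.9271 0.673 ]
top [0.4382 0.0474 1.2122]
wheel_axis side 0.95 [275.9168 166.5024] [ 0.5708 -0.1268  0.126 ]
wheel_axis top 0.83 [314.2144 217.9968] [ 0.5601 -0.1306  0.126 ]
  tri [ 0.5657 -0.1315  0.1228]
handle_top side 0.5 [298.3936 152.1024] [ 0.5008 -0.1334  0.177 ]
handle_top top 0.64 [317.9008 240.192 ] [ 0.4971 -0.1295  0.177 ]
  tri [ 0.499  -0.1295  0.1786]
brake_tip side 0.43 [270.8992 176.2176] [0.5818 0.0676 0.197 ]
brake_tip top 0.62 [314.3168 218.496 ] [ 0.5508 -0.1192  0.197 ]
  tri [ 0.5752 -0.1389  0.081 ]
pump side 0.75 [265.8816 211.584 ] [ 0.5979 -0.0502  0.    ]
pump top 0.93 [284.2112 213.0048] [ 0.5907 -0.0608  0.    ]
  tri [ 0.5951 -0.0618 -0.0086]
reagent_jar side 0.78 [219.392  270.4896] [0.7063 0.2304 0.    ]
reagent_jar top 0.79 [189.184  176.9856] [0.7059 0.2285 0.    ]
  tri [ 0.7065  0.2287 -0.0017]
wash_bottle top 0.95 [374.2208 227.0976] [ 0.5435 -0.3335  0.    ]
tube_tray side 0.81 [195.8912 213.8112] [ 0.8222 -0.0209  0.    ]
tube_tray top 0.69 [268.1856 142.3872] [ 0.8134 -0.0172  0.    ]
  tri [ 0.8171 -0.0169  0.0018]
{'clock': 0.8, 'joints': array([-1.3616,  0.4345,  0.025 ,  1.5732, -0.0116,  1.134 , -0.0751]), 'dq': array([-0.0002,  0.0006,  0.0001,  0.0011,  0.0014, -0.0013, -0.0003]), 'joint_efforts': array([  0.0002, -66.7619,   0.9831, -31.4793,  -0.061 ,   0.0325,
         0.    ]), 'position': array([0.1918, 0.5949, 0.2268]), 'ee_rot': array([0.4879, 3.1034, 0.0002]), 'force': array([0.1683, 0.1485, 0.2172]), 'ft_torque': array([ 0.015 , -0.0276, -0.0615]), 'gripper_force': 0.0, 'width': 1.0015448810297727}
```

```bash
python3 - <<'E'
import cv2,numpy as np
a=cv2.imread("pics/top0.png")[140:290,170:400];b=cv2.imread("pics/side0.png")[90:310,150:400]
cv2.imwrite("pics/a.png",cv2.resize(a,None,fx=3.4,fy=3.4));cv2.imwrite("pics/b.png",cv2.resize(b,None,fx=2.7,fy=2.7))
E
```

```text
(no output)
```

View pics/a.png

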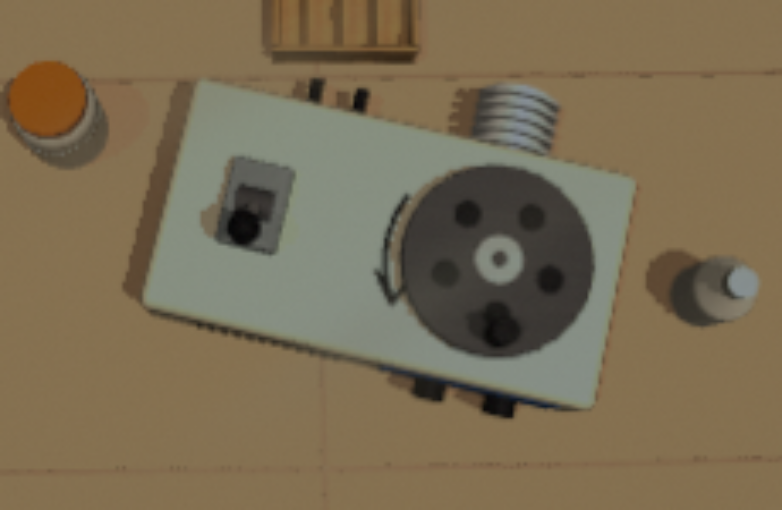

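View pics/b.png

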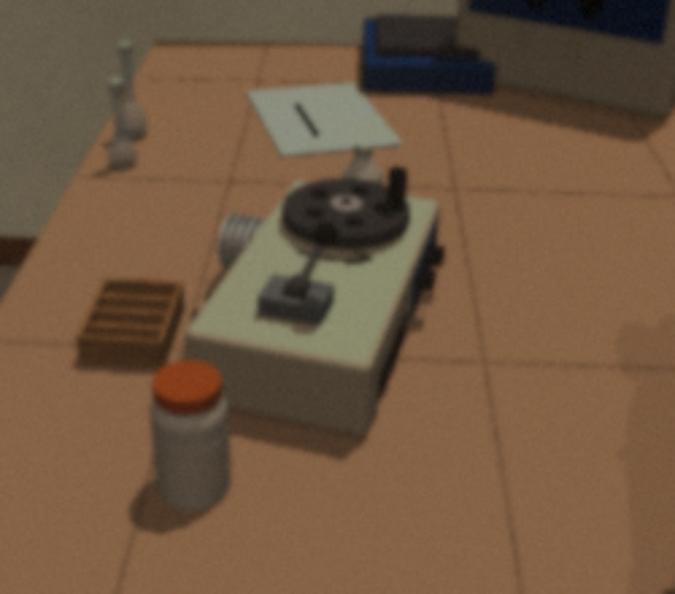

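Top view: the handle top is at about (317,237) px and the brake ball at about (242,207), so the network's top-view brake_tip was wrong. In the side view the ball is at (271,176), leaning towards the robot.

```bash
python3 - <<'E'
from h import *
np.set_printoptions(precision=4,suppress=True)
ims={n:arm.get_image(n) for n in("side","top")}
S=np.array([512,384])
print("ball",tri([ray(ims["top"],np.array([241.8,206.8])/S),ray(ims["side"],np.array([270.7,176])/S)]))
for n,i in ims.items():
    for l,z in(("handle_top",.177),("wheel_axis",.126),("brake_tip",.197)):
        print(n,l,[(round(p["conf"],2),atz(i,p["centre"],z)) for p in arm.place_of(l,i)[:3]])
    t=arm.trace("flywheel",i)[0]; m=np.uint8(t["region"])
    cs=max(cv2.findContours(m,0,cv2.CHAIN_APPROX_NONE)[0],key=cv2.contourArea)[:,0]
    P=np.float32([atz(i,(c+.5)/S,.126)[:2] for c in cs])
    print(n,t["conf"],"ell",cv2.fitEllipse(P*1000))
t=arm.trace("pump",ims["top"])[0];m=np.uint8(t["region"])
cs=max(cv2.findContours(m,0,cv2.CHAIN_APPROX_NONE)[0],key=cv2.contourArea)[:,0]
P=np.float32([atz(ims["top"],(c+.5)/S,.1)[:2] for c in cs]); print("pump",cv2.minAreaRect(P*1000))
M=R.from_rotvec(arm.observe()["ee_rot"]).as_matrix();print(M)
d=np.array([.499,-.130,.215])-[.1918,.5949,.2268]; print("delta tool cm",M.T@d*100)
E
```

```text
ball [0.5829 0.064  0.1957]
side handle_top [(0.52, array([ 0.495 , -0.1264,  0.177 ]))]
side wheel_axis [(0.83, array([ 0.5574, -0.1442,  0.126 ]))]
side brake_tip [(0.58, array([0.5853, 0.0666, 0.197 ]))]
side 0.65 ell ((554.5279541015625, -126.99623107910156), (154.9119110107422, 202.06446838378906), 157.92088317871094)
top handle_top [(0.56, array([ 0.5016, -0.1375,  0.177 ]))]
top wheel_axis [(0.97, array([ 0.5641, -0.1351,  0.126 ]))]
top brake_tip [(0.52, array([0.5867, 0.062 , 0.197 ]))]
top 0.98 ell ((562.93603515625, -136.16014099121094), (150.01113891601562, 152.37391662597656), 22.759389877319336)
pump ((602.7275390625, -58.604461669921875), (381.68304443359375, 275.250732421875), 75.09146881103516)
[[-0.9518  0.3068 -0.    ]
 [ 0.3068  0.9518  0.0001]
 [ 0.      0.     -1.    ]]
delta tool cm [-51.4799 -59.568    1.176 ]
```

{"op": "carry_out", "data": {
  "claw": [6,6,6,6,6,6,6,6,6,6,6,6,6,6,6,6,6,6],
  "delta_pos": [
    [0,0,0],
    [0,0,0],
    [0,0,0],
    [-1.6,-3.8,0],
    [-1.6,-3.8,0],
    [-1.6,-3.8,0],
    [-1.6,-3.8,0],
    [-1.6,-3.8,0],
    [-1.6,-3.8,0],
    [-1.6,-3.8,0],
    [-1.6,-3.8,0],
    [-1.6,-3.8,0],
    [-1.6,-3.8,0],
    [-1.6,-3.8,0],
    [-1.6,-3.8,0],
    [-1.6,-3.8,0],
    [-1.6,-3.8,0],
    [0,0,0]
  ],
  "angular": [
    [0,0,-0.14],
    [0,0,-0.14],
    [0,0,-0.032],
    [0,0,0],
    [0,0,0],
    [0,0,0],
    [0,0,0],
    [0,0,0],
    [0,0,0],
    [0,0,0],
    [0,0,0],
    [0,0,0],
    [0,0,0],
    [0,0,0],
    [0,0,0],
    [0,0,0],
    [0,0,0],
    [0,0,0]
  ],
  "force": 30
}}

```text
clock: 3.15
position: [0.4174, 0.058, 0.2272]
ee_rot: [0.016, 3.14, -0.001]
force: [0.3, 1.0, -0.6]
width: 0.655
gripper_force: 0.0
```

{"op": "carry_out", "data": {
  "claw": [5,5,5,5,5,5],
  "delta_pos": [
    [-1.66,-3.78,0],
    [-1.66,-3.78,0],
    [-1.66,-3.78,0],
    [-1.66,-3.78,0.5],
    [-1.6,-3.78,1],
    [0,0,0]
  ],
  "angular": [
    [0,0,0],
    [0,0,0],
    [0,0,0],
    [0,0,0],
    [0,0,0],
    [0,0,-0.01]
  ]
}}

```text
clock: 3.75
position: [0.499, -0.1311, 0.211]
ee_rot: [-0.002, 3.141, -0.004]
force: [-0.4, 0.8, -0.6]
width: 0.547
gripper_force: 0.0
```

```bash
python3 - <<'E'
from h import *
np.set_printoptions(precision=4,suppress=True)
print(arm.observe()["position"],arm.observe()["ee_rot"],arm.observe()["joints"],arm.observe()["force"])
for k in range(2):
  for n,z in(("side",.177),("top",.177)):
    i=arm.get_image(n); print(n,[(round(p["conf"],2),atz(i,p["centre"],z)) for p in arm.place_of("handle_top",i)[:2]],[(round(p["conf"],2),atz(i,p["centre"],.126)) for p in arm.place_of("wheel_axis",i)[:2]])
    if n=="side": cv2.imwrite("pics/c.png",cv2.resize(i["frame"][60:260,180:430,::-1],None,fx=3,fy=3))
E
```

```text
[ 0.499  -0.1311  0.211 ] [-0.0023  3.1415 -0.0043] [-0.2197  0.2814  0.4701  1.887  -0.1463  1.0064  1.8853] [-0.3838  0.8286 -0.5913]
side [(0.53, array([ 0.5041, -0.128 ,  0.177 ])), (0.4, array([0.577, 0.014, 0.177]))] [(0.49, array([ 0.5042, -0.236 ,  0.126 ]))]
top [] [(0.87, array([ 0.5568, -0.1359,  0.126 ]))]
side [(0.53, array([ 0.5075, -0.1181,  0.177 ]))] [(0.82, array([ 0.5693, -0.113 ,  0.126 ]))]
top [] [(0.91, array([ 0.5595, -0.136 ,  0.126 ]))]
```

View pics/c.png

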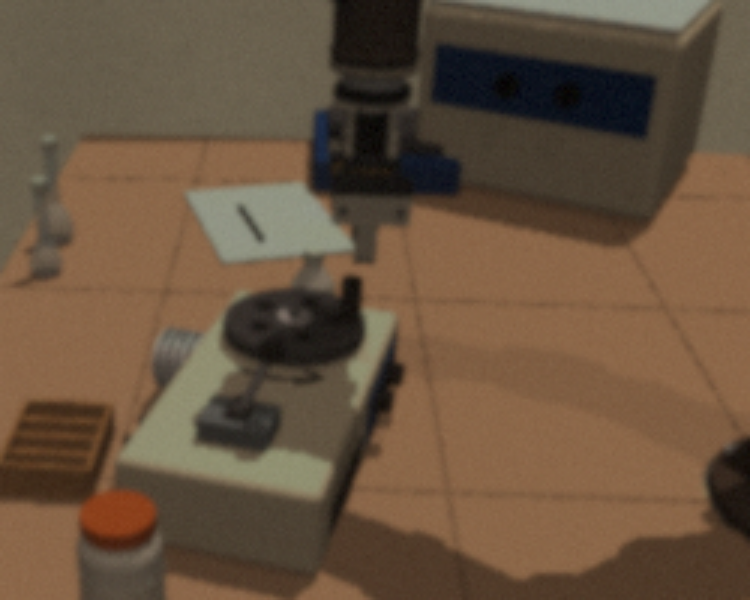

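The handle top is at about (297,154) px in the full frame, just below and slightly left of the fingertips at (302,146). I'll check the alignment numerically.

```bash
python3 - <<'E'
from h import *
np.set_printoptions(precision=4,suppress=True)
i=arm.get_image("side");T=np.linalg.inv(i["T"])
for p in([.499,-.105,.211],[.499,-.131,.177],[.499,-.131,.127],[.504,-.131,.177],[.563,-.134,.130]):
    print(p,cv2.projectPoints(np.float64([p]),cv2.Rodrigues(T[:3,:3])[0],T[:3,3],i["mtx"],np.array(i["dist"]))[0].ravel())
E
```

```text
[0.499, -0.105, 0.211] [299.9074 146.0194]
[0.499, -0.131, 0.177] [298.9861 152.4377]
[0.499, -0.131, 0.127] [298.0691 166.4012]
[0.504, -0.131, 0.177] [297.4109 152.3846]
[0.563, -0.134, 0.13] [278.4025 164.4754]
```

{"op": "carry_out", "data": {
  "claw": [5,5,5,2.6,1.5,1.5,1.5,1.5],
  "delta_pos": [
    [-0.3,0,2.5],
    [0,0,2.5],
    [0,0,2],
    [0,0,0],
    [0,0,0],
    [0,0,0],
    [0,0,0],
    [0,0,0]
  ],
  "angular": [
    [0,0,0],
    [0,0,0],
    [0,0,0],
    [0,0,0],
    [0,0,0],
    [0,0,0],
    [0,0,0],
    [0,0,0]
  ],
  "force": 30
}}

```text
clock: 5.2
position: [0.5018, -0.1272, 0.1427]
ee_rot: [-0.014, 3.14, -0.002]
force: [0.7, -3.3, -0.5]
width: 0.233
gripper_force: 30.0
```

```bash
python3 - <<'E'
from h import *
np.set_printoptions(precision=4,suppress=True)
i=arm.get_image("side");cv2.imwrite("pics/d.png",cv2.resize(i["frame"][100:220,230:380,::-1],None,fx=4,fy=4))
s=arm.observe();print(s["position"],s["force"],s["width"]*9.18,s["gripper_force"])
E
```

```text
[ 0.5018 -0.1269  0.1427] [-1.3469 -3.3692  1.7573] 2.122882356891177 29.998713433742523
```

View pics/d.png

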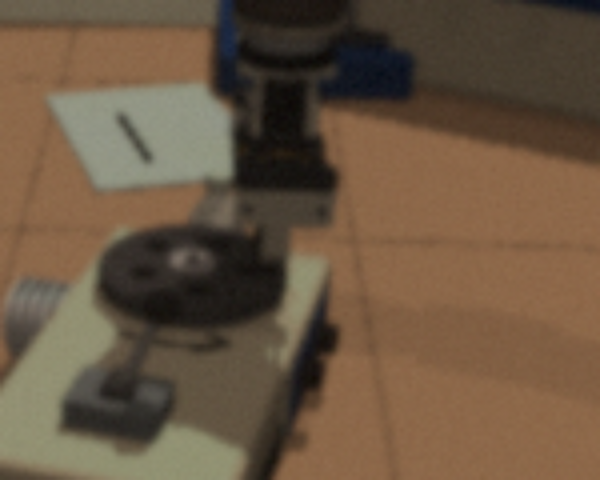

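{"op": "carry_out", "data": {
  "claw": [1.5,1.5,1.5,1.5,1.5],
  "delta_pos": [
    [-0.005,-0.18,0],
    [-0.005,-0.18,0],
    [-0.005,-0.18,0],
    [-0.005,-0.18,0],
    [-0.005,-0.18,0]
  ],
  "angular": [
    [0,0,0],
    [0,0,0],
    [0,0,0],
    [0,0,0],
    [0,0,0]
  ]
}}

```text
clock: 5.75
position: [0.5012, -0.133, 0.1426]
ee_rot: [0.019, -3.141, -0.005]
force: [-6.5, 6.1, 13.1]
width: 0.231
gripper_force: 30.0
```

{"op": "carry_out", "data": {
  "claw": [1.5],
  "delta_pos": [
    [0,0,0]
  ],
  "angular": [
    [0,0,0]
  ]
}}

```text
clock: 5.85
position: [0.5012, -0.1334, 0.1426]
ee_rot: [0.018, -3.141, -0.004]
force: [-6.9, 4.3, 11.9]
width: 0.238
gripper_force: 30.0
```

```bash
python3 - <<'E'
from h import *
np.set_printoptions(precision=4,suppress=True)
for k in range(2):
  i=arm.get_image("top")
  s=arm.observe();print(s["clock"],s["position"],s["ee_rot"],s["force"],s["ft_torque"],s["joints"])
E
```

```text
5.9 [ 0.5012 -0.1334  0.1426] [ 0.0178 -3.141  -0.0043] [-5.7355  4.8974 12.8802] [0.9352 1.2513 0.0027] [-0.1746  0.371   0.4378  1.9604 -0.2085  0.8546  1.9571]
5.95 [ 0.5012 -0.1334  0.1426] [ 0.0178 -3.141  -0.0042] [-5.2052  3.8675 11.8054] [0.8955 1.2389 0.0099] [-0.1746  0.371   0.4378  1.9604 -0.2085  0.8545  1.9571]
```

{"op": "carry_out", "data": {
  "claw": [1.5,1.5,1.5,1.5,1.5],
  "delta_pos": [
    [0.07,-0.177,-0.15],
    [-0.031,-0.177,0],
    [-0.031,-0.177,0],
    [-0.031,-0.177,0],
    [-0.031,-0.177,0]
  ],
  "angular": [
    [0,0,0],
    [0,0,0],
    [0,0,0],
    [0,0,0],
    [0,0,0]
  ]
}}

```text
clock: 6.45
position: [0.5011, -0.1414, 0.1428]
ee_rot: [0.019, -3.139, -0.005]
force: [-2.9, 5.8, 0.1]
width: 0.234
gripper_force: 30.0
```

{"op": "carry_out", "data": {
  "claw": [1.5,1.5,1.5,1.5,1.5],
  "delta_pos": [
    [-0.057,-0.17,0],
    [-0.057,-0.17,0],
    [-0.057,-0.17,0],
    [-0.057,-0.17,0],
    [-0.057,-0.17,0]
  ],
  "angular": [
    [0,0,0],
    [0,0,0],
    [0,0,0],
    [0,0,0],
    [0,0,0]
  ]
}}

```text
clock: 6.95
position: [0.5025, -0.1505, 0.1427]
ee_rot: [0.017, -3.136, -0.005]
force: [-10.1, 3.3, 6.1]
width: 0.234
gripper_force: 30.0
```

{"op": "carry_out", "data": {
  "claw": [1.5,1.5,1.5,1.5,1.5],
  "delta_pos": [
    [-0.05,-0.19,0],
    [-0.05,-0.19,0],
    [-0.05,-0.19,0],
    [-0.05,-0.19,0],
    [-0.05,-0.19,0]
  ],
  "angular": [
    [0,0,0],
    [0,0,0],
    [0,0,0],
    [0,0,0],
    [0,0,0]
  ]
}}

```text
clock: 7.45
position: [0.5055, -0.1602, 0.1428]
ee_rot: [0.017, -3.137, -0.005]
force: [-6.3, 4.1, 1.8]
width: 0.234
gripper_force: 30.0
```

```bash
cat > s.py <<'E'
from h import *
i=arm.get_image("top"); s=arm.observe(); p=s["position"]; f=s["force"]
C=np.array([.561,-.138]); d=p[:2]-C; r=np.hypot(*d); n=d/r; t=np.array([-n[1],n[0]])
print("phi %.3f r %.4f tang %.1f rad %.1f"%(np.arctan2(-d[1],-d[0]),r,-f[:2]@t,f[:2]@n),p,f,s["joints"])
E
python3 s.py
```

```text
phi 0.389 r 0.0598 tang 3.1 rad 5.7 [ 0.50566352 -0.16071273  0.14273662] [-6.48075204  0.65135587 -0.6272318 ] [-0.12341927  0.39178037  0.44150601  1.92950958 -0.21644659  0.87100924
  2.01131215]
```

{"op": "carry_out", "data": {
  "claw": [1.5,1.5,1.5,1.5,1.5],
  "delta_pos": [
    [-0.09,-0.15,0],
    [-0.1,-0.15,0],
    [-0.1,-0.15,0],
    [-0.1,-0.15,0],
    [-0.1,-0.15,0]
  ],
  "angular": [
    [0,0,0],
    [0,0,0],
    [0,0,0],
    [0,0,0],
    [0,0,0]
  ]
}}

```text
clock: 8.0
position: [0.5098, -0.1685, 0.1428]
ee_rot: [0.016, -3.136, -0.004]
force: [-10.2, 0.2, 5.0]
width: 0.232
gripper_force: 30.0
```

{"op": "carry_out", "data": {
  "claw": [1.5,1.5,1.5,1.5,1.5],
  "delta_pos": [
    [-0.1,-0.15,0],
    [-0.1,-0.15,0],
    [-0.1,-0.15,0],
    [-0.1,-0.15,0],
    [-0.1,-0.15,0]
  ],
  "angular": [
    [0,0,0],
    [0,0,0],
    [0,0,0],
    [0,0,0],
    [0,0,0]
  ]
}}

```text
clock: 8.5
position: [0.5147, -0.1755, 0.1427]
ee_rot: [0.016, -3.136, -0.005]
force: [-10.8, 2.9, 5.7]
width: 0.23
gripper_force: 30.0
```

{"op": "carry_out", "data": {
  "claw": [1.5,1.5,1.5,1.5],
  "delta_pos": [
    [-0.13,-0.12,-0.03],
    [-0.13,-0.12,0],
    [-0.13,-0.12,0],
    [-0.13,-0.12,0]
  ],
  "angular": [
    [0,0,0],
    [0,0,0],
    [0,0,0],
    [0,0,0]
  ]
}}

```text
clock: 8.9
position: [0.5194, -0.1806, 0.1428]
ee_rot: [0.015, -3.135, -0.004]
force: [-12.0, 0.3, 3.4]
width: 0.234
gripper_force: 30.0
```

{"op": "carry_out", "data": {
  "claw": [1.5,1.5,1.5],
  "delta_pos": [
    [-0.1,-0.17,0],
    [-0.1,-0.17,0],
    [-0.1,-0.17,0]
  ],
  "angular": [
    [0,0,0],
    [0,0,0],
    [0,0,0]
  ]
}}

```text
clock: 9.2
position: [0.5229, -0.1839, 0.1427]
ee_rot: [0.017, -3.135, -0.007]
force: [-10.5, 8.2, 4.8]
width: 0.233
gripper_force: 30.0
```

{"op": "carry_out", "data": {
  "claw": [1.5,1.5],
  "delta_pos": [
    [-0.14,-0.1,0],
    [-0.14,-0.1,0]
  ],
  "angular": [
    [0,0,0],
    [0,0,0]
  ]
}}

```text
clock: 9.4
position: [0.5256, -0.1859, 0.1427]
ee_rot: [0.018, -3.135, -0.007]
force: [-10.6, 5.9, 6.3]
width: 0.235
gripper_force: 30.0
```

{"op": "carry_out", "data": {
  "claw": [1.5,1.5],
  "delta_pos": [
    [-0.15,-0.1,0],
    [-0.15,-0.1,0]
  ],
  "angular": [
    [0,0,0],
    [0,0,0]
  ]
}}

```text
clock: 9.6
position: [0.5288, -0.1882, 0.1428]
ee_rot: [0.017, -3.135, -0.007]
force: [-10.0, 4.6, 3.7]
width: 0.231
gripper_force: 30.0
```

{"op": "carry_out", "data": {
  "claw": [1.5,1.5],
  "delta_pos": [
    [-0.15,-0.09,0],
    [-0.15,-0.09,0]
  ],
  "angular": [
    [0,0,0],
    [0,0,0]
  ]
}}

```text
clock: 9.8
position: [0.5323, -0.1902, 0.1428]
ee_rot: [0.017, -3.136, -0.006]
force: [-7.9, 4.2, 0.7]
width: 0.237
gripper_force: 30.0
```

{"op": "carry_out", "data": {
  "claw": [1.5,1.5],
  "delta_pos": [
    [-0.16,-0.08,0],
    [-0.16,-0.08,0]
  ],
  "angular": [
    [0,0,0],
    [0,0,0]
  ]
}}

```text
clock: 10.0
position: [0.5362, -0.1922, 0.1428]
ee_rot: [0.017, -3.137, -0.004]
force: [-5.1, 3.5, -1.9]
width: 0.232
gripper_force: 30.0
```

{"op": "carry_out", "data": {
  "claw": [1.5,1.5],
  "delta_pos": [
    [-0.15,-0.06,0],
    [-0.15,-0.06,0]
  ],
  "angular": [
    [0,0,0],
    [0,0,0]
  ]
}}

```text
clock: 10.2
position: [0.5394, -0.1935, 0.1428]
ee_rot: [0.017, -3.138, -0.004]
force: [-4.9, 2.3, -0.9]
width: 0.236
gripper_force: 30.0
```

```bash
python3 s.py
```

```text
phi 1.206 r 0.0595 tang 4.5 rad 0.6 [ 0.53976241 -0.19362964  0.14283348] [-4.44115196  1.03387777 -3.65603186] [-0.06119415  0.4570041   0.43791707  1.82625314 -0.2397368   0.91456913
  2.06710447]
```

{"op": "carry_out", "data": {
  "claw": [1.5,1.5,1.5],
  "delta_pos": [
    [0.04,0.2,0],
    [0.04,0.2,0],
    [0,0,0]
  ],
  "angular": [
    [0,0,0],
    [0,0,0],
    [0,0,0]
  ]
}}

```text
clock: 10.55
position: [0.5395, -0.1934, 0.1429]
ee_rot: [0.013, -3.141, 0.005]
force: [-0.6, -9.8, -12.2]
width: 0.236
gripper_force: 30.0
```

```bash
python3 s.py
```

```text
phi 1.201 r 0.0594 tang -2.6 rad 7.8 [ 0.53957144 -0.19335188  0.14291812] [ -0.35097796  -8.20369846 -12.22450555] [-0.06740936  0.45437753  0.44112707  1.83103898 -0.23608098  0.90799346
  2.05973921]
```

{"op": "carry_out", "data": {
  "claw": [1.5,1.5,1.5],
  "delta_pos": [
    [0,-0.15,0.06],
    [0,-0.14,0.06],
    [0,0,0]
  ],
  "angular": [
    [0,0,0],
    [0,0,0],
    [0,0,0]
  ]
}}

```text
clock: 10.9
position: [0.5404, -0.1938, 0.1427]
ee_rot: [-0.016, 3.141, 0.001]
force: [-4.6, 0.3, 3.7]
width: 0.235
gripper_force: 30.0
```

```bash
python3 s.py
```

```text
phi 1.217 r 0.0595 tang 4.2 rad 1.3 [ 0.54038156 -0.1938088   0.14270509] [-4.36493242  0.20973896  4.15155629] [-0.0624444   0.45580699  0.4383474   1.82867143 -0.23955888  0.90908607
  2.06593539]
```

{"op": "carry_out", "data": {
  "claw": [1.5,1.5,3.2,5,5,5,5],
  "delta_pos": [
    [0.1,0,0.0],
    [0,0,0],
    [0,0,0],
    [0,0,0],
    [0,0,0],
    [0,0,0],
    [0,0,0]
  ],
  "angular": [
    [0,0,0],
    [0,0,0],
    [0,0,0],
    [0,0,0],
    [0,0,0],
    [0,0,0],
    [0,0,0]
  ]
}}

```text
clock: 11.65
position: [0.5394, -0.1939, 0.1423]
ee_rot: [-0.016, 3.142, 0.0]
force: [-0.6, 0.4, -0.3]
width: 0.545
gripper_force: 0.0
```

```bash
python3 s.py
```

```text
phi 1.202 r 0.0599 tang 0.2 rad -0.3 [ 0.53941439 -0.19386468  0.14229797] [-0.03383834  0.38251722  0.83162908] [-0.06251159  0.45505842  0.43852141  1.83116266 -0.23918976  0.9074565
  2.06626208]
```

{"op": "carry_out", "data": {
  "claw": [5,5,5,2,0,0,0,0,0,0,0,0],
  "delta_pos": [
    [0,0,-3],
    [0,0,-4],
    [0,0,-4],
    [0.14,3.85,0],
    [0.14,3.85,0],
    [0.14,3.85,0],
    [0.14,3.85,0],
    [0.14,3.85,0],
    [0.14,3.85,0],
    [0.14,3.85,0],
    [0,0,0],
    [0,0,0]
  ],
  "angular": [
    [0,0,0],
    [0,0,0],
    [0,0,0],
    [0,0,0],
    [0,0,0],
    [0,0,0],
    [0,0,0],
    [0,0,0],
    [0,0,0],
    [0,0,0],
    [0,0,0],
    [0,0,0]
  ]
}}

```text
clock: 12.9
position: [0.5267, 0.0763, 0.2522]
ee_rot: [0.02, -3.141, 0.0]
force: [-0.4, -1.0, 1.2]
width: 0.003
gripper_force: 0.0
```

```bash
python3 - <<'E'
from h import *
np.set_printoptions(precision=4,suppress=True)
print(arm.observe()["position"])
for n in("side","top"):
    i=arm.get_image(n)
    for l,z in(("brake_tip",.194),("handle_top",.177),("wheel_axis",.126)): print(n,l,[(round(p["conf"],2),np.array(p["centre"])*[512,384],atz(i,p["centre"],z)) for p in arm.place_of(l,i)[:2]])
    if n=="side": cv2.imwrite("pics/e.png",cv2.resize(i["frame"][80:240,180:400,::-1],None,fx=3.4,fy=3.4))
E
```

```text
[0.5267 0.0763 0.2522]
side brake_tip [(0.64, array([269.824 , 175.6032]), array([0.5849, 0.059 , 0.194 ]))]
side handle_top [(0.39, array([287.3856, 144.8064]), array([ 0.5356, -0.1874,  0.177 ]))]
side wheel_axis [(0.73, array([275.8144, 167.5008]), array([ 0.571 , -0.1198,  0.126 ]))]
top brake_tip []
top handle_top [(0.52, array([344.32, 225.6 ]), array([ 0.5334, -0.1997,  0.177 ]))]
top wheel_axis [(0.74, array([316.7232, 216.6912]), array([ 0.5635, -0.1376,  0.126 ]))]
```

View pics/e.png

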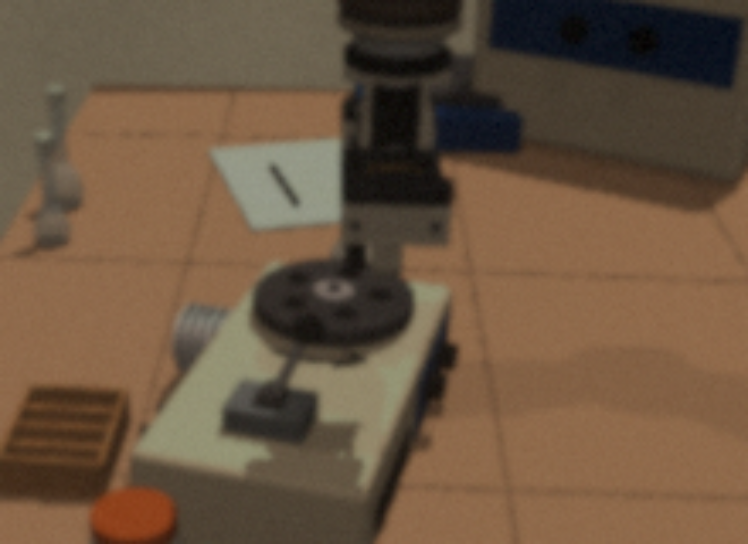

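{"op": "carry_out", "data": {
  "claw": [0,0,0,0,0,0,0,0,0,0,0,0,0,0,0],
  "delta_pos": [
    [0,-0.4,2.3],
    [0,-0.4,2.3],
    [0,0,2.3],
    [-1,-0.1,0],
    [-1,-0.1,0],
    [-1,-0.1,0],
    [-0.8,-0.2,0],
    [-0.8,-0.2,0],
    [-0.8,-0.2,0],
    [-0.8,-0.2,0],
    [-0.8,-0.2,0],
    [-0.8,-0.2,0],
    [-0.8,-0.2,0],
    [-0.8,-0.2,0],
    [0,0,0]
  ],
  "angular": [
    [0,0,0],
    [0,0,0],
    [0,0,0],
    [0,0,0],
    [0,0,0],
    [0,0,0],
    [0,0,0],
    [0,0,0],
    [0,0,0],
    [0,0,0],
    [0,0,0],
    [0,0,0],
    [0,0,0],
    [0,0,0],
    [0,0,0]
  ]
}}

```text
clock: 14.8
position: [0.6223, 0.049, 0.1832]
ee_rot: [-0.015, 3.141, -0.001]
force: [0.8, 0.9, -0.6]
width: 0.007
gripper_force: 0.0
```

```bash
python3 - <<'E'
from h import *
np.set_printoptions(precision=4,suppress=True)
i=arm.get_image("side");cv2.imwrite("pics/f.png",cv2.resize(i["frame"][80:240,180:400,::-1],None,fx=3.4,fy=3.4))
print([(round(p["conf"],2),np.array(p["centre"])*[512,384],atz(i,p["centre"],.194)) for p in arm.place_of("brake_tip",i)[:2]])
s=arm.observe();print(s["position"],s["force"])
E
```

```text
[(0.46, array([247.3984, 172.6848]), array([0.6472, 0.0469, 0.194 ]))]
[0.6214 0.0494 0.1833] [ 0.5436 -0.2909  0.3404]
```

View pics/f.png

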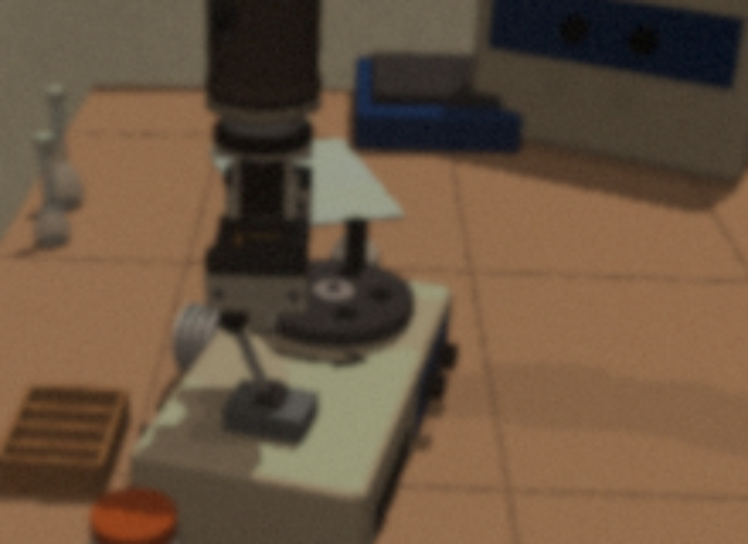

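The lever has gone past upright, with the ball at about (233,318) in the crop against the fingers. I'll keep pushing gently until it reaches its stop.

{"op": "carry_out", "data": {
  "claw": [0,0,0,0,0],
  "delta_pos": [
    [-0.4,-0.1,0],
    [-0.4,-0.1,0],
    [-0.3,-0.1,0],
    [-0.2,0,0],
    [0,0,0]
  ],
  "angular": [
    [0,0,0],
    [0,0,0],
    [0,0,0],
    [0,0,0],
    [0,0,0]
  ]
}}

```text
clock: 15.4
position: [0.6296, 0.0474, 0.1828]
ee_rot: [0.017, -3.132, -0.002]
force: [-19.7, 2.2, 12.1]
width: 0.0
gripper_force: 10.0
```

{"op": "carry_out", "data": {
  "claw": [0,0,0,0,0,0,0,0],
  "delta_pos": [
    [1,0.1,0],
    [2,0.2,0],
    [2,0.2,0],
    [2,0.2,-1],
    [0,0,-4],
    [0,0,-4],
    [2,0,-2],
    [0,0,0]
  ],
  "angular": [
    [0,0,0],
    [0,0,0],
    [0,0,0],
    [0,0,0],
    [0,0,0],
    [0,0,0],
    [0,0,0],
    [0,0,0]
  ]
}}

```text
clock: 16.2
position: [0.5446, 0.0525, 0.2969]
ee_rot: [-0.015, 3.136, 0.003]
force: [0.0, 0.6, 0.5]
width: 0.004
gripper_force: 0.0
```

```bash
python3 - <<'E'
from h import *
np.set_printoptions(precision=4,suppress=True)
i=arm.get_image("side");cv2.imwrite("pics/g.png",cv2.resize(i["frame"][80:280,170:400,::-1],None,fx=3,fy=3))
for l,z in(("brake_tip",.192),("handle_top",.177)):print([(round(p["conf"],2),np.array(p["centre"])*[512,384],atz(i,p["centre"],z)) for p in arm.place_of(l,i)[:2]])
s=arm.observe();print(s["position"],s["force"])
E
```

```text
[(0.53, array([248.0128, 171.6864]), array([0.6464, 0.0373, 0.192 ]))]
[(0.53, array([284.5184, 145.4976]), array([ 0.5451, -0.1811,  0.177 ]))]
[0.5442 0.0528 0.2928] [-0.6754  0.1013 -1.1789]
```

View pics/g.png

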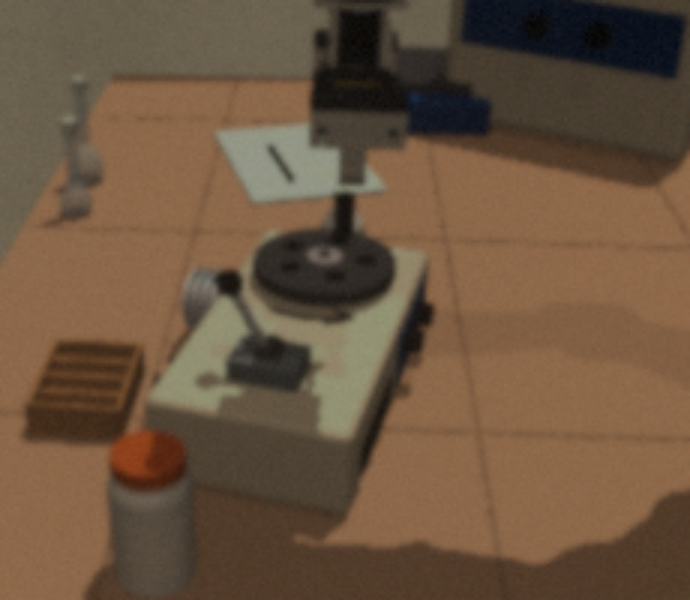

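```bash
python3 - <<'E'
from h import *
np.set_printoptions(precision=4,suppress=True)
i=arm.get_image("side");T=np.linalg.inv(i["T"])
def pr(p): return cv2.projectPoints(np.float64([p]),cv2.Rodrigues(T[:3,:3])[0],T[:3,3],i["mtx"],np.array(i["dist"]))[0].ravel()
x=np.array([.976,-.218,0])
piv=np.array([.584,.0635,.192])+.080*np.sin(.5)*x-[0,0,.0702]
for a in(0,.7,.8,.9,1.):
    print(a,pr(piv+.08*(np.sin(a-.5)*x+[0,0,np.cos(a-.5)])))
t=arm.get_image("top");print([(p["conf"],atz(t,p["centre"],.192)) for p in arm.place_of("brake_tip",t)[:2]])
print([(p["conf"],atz(t,p["centre"],.177)) for p in arm.place_of("handle_top",t)[:2]])
f=t["frame"][140:260,200:380,::-1];cv2.imwrite("pics/k.png",cv2.resize(f,None,fx=4,fy=4))
E
```

```text
0 [270.0937 177.062 ]
0.7 [250.944  171.6486]
0.8 [248.2485 171.898 ]
0.9 [245.6541 172.4024]
1.0 [243.1882 173.1539]
[]
[(0.61, array([ 0.5343, -0.1932,  0.177 ]))]
```

View pics/k.png

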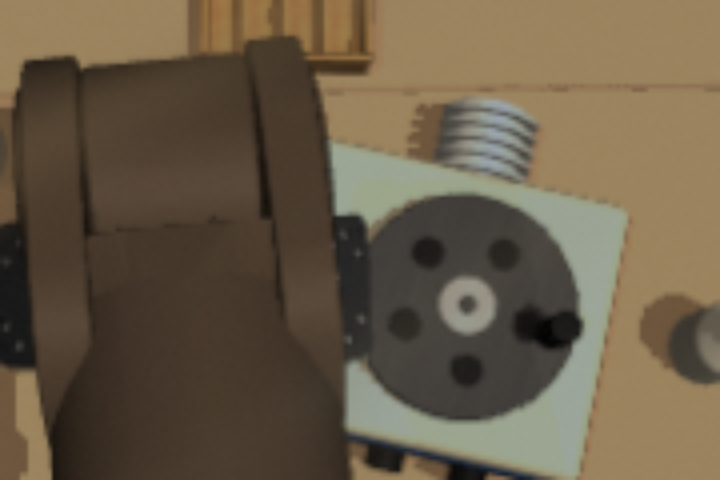

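Top view: the handle is now at about (339,222) px, so the wheel stayed where I left it. The arm hides the lever, so I'll back away and measure it.

{"op": "carry_out", "data": {
  "claw": [0,0,0,0,0,0,0],
  "delta_pos": [
    [2,4,0],
    [2,4,0],
    [2,4,0],
    [2,4,0],
    [2,4,0],
    [1,4,0],
    [0,0,0]
  ],
  "angular": [
    [0,0,0],
    [0,0,0],
    [0,0,0],
    [0,0,0],
    [0,0,0],
    [0,0,0],
    [0,0,0]
  ]
}}

```text
clock: 17.25
position: [0.4287, 0.2978, 0.2923]
ee_rot: [0.03, -3.139, -0.002]
force: [-0.6, -0.9, 0.1]
width: 0.001
gripper_force: 0.0
```

```bash
python3 - <<'E'
from h import *
np.set_printoptions(precision=4,suppress=True)
a={n:arm.get_image(n) for n in("side","top")}
for n,i in a.items(): print(n,[(round(p["conf"],2),np.array(p["centre"])*[512,384],atz(i,p["centre"],.192)) for p in arm.place_of("brake_tip",i)[:2]])
c=lambda im,u,v:cv2.resize(im["frame"][v:v+75,u:u+75,::-1],None,fx=5.3,fy=5.3)
cv2.imwrite("pics/m.png",np.hstack([c(a["top"],205,165),c(a["side"],225,145)]))
E
```

```text
side [(0.55, array([247.5008, 171.6096]), array([0.6478, 0.037 , 0.192 ]))]
top [(0.69, array([250.0096, 180.9024]), array([0.651 , 0.0422, 0.192 ]))]
```

View pics/m.png

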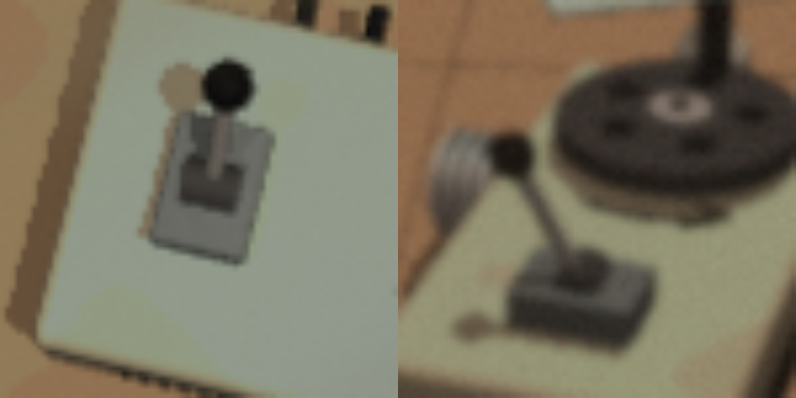

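```bash
python3 - <<'E'
from h import *
a={n:arm.get_image(n) for n in("side","top")};S=np.array([512,384])
q=[tri([ray(a["top"],np.array(t)/S),ray(a["side"],np.array(s)/S)]) for t,s in(([241.8,206.8],[270.7,176]),([248,181.2],[246.5,174.4]))]
print(q,np.linalg.norm(q[1]-q[0]))
for t in([241.8,206.8],[248,181.2]): print(atz(a["top"],np.array(t)/S,.192))
E
```

```text
[array([0.58286694, 0.0640287 , 0.19572578]), array([0.65029847, 0.04745   , 0.18895758])] 0.06976871016738034
[0.58385792 0.06406605 0.192     ]
[0.65032576 0.04744073 0.192     ]
```

The triangulated travel is a little short of the full throw (about 0.9 rad). I'll push once more gently, at a different height, to confirm the lever is on its stop.

{"op": "carry_out", "data": {
  "claw": [0,0,0,0,0,0,0,0,0,0,0,0,0,0,0],
  "delta_pos": [
    [-2,-4.1,0],
    [-2,-4.1,0],
    [-2,-4.1,0],
    [-2,-4.1,0],
    [-2,-4.1,0],
    [-2,-4.1,0],
    [0,0,3.3],
    [0,0,3.3],
    [0,0,3.2],
    [-1.8,0,0],
    [-1.8,0,0],
    [-1.6,0,0],
    [-1.6,0,0],
    [-0.5,0,0],
    [0,0,0]
  ],
  "angular": [
    [0,0,0],
    [0,0,0],
    [0,0,0],
    [0,0,0],
    [0,0,0],
    [0,0,0],
    [0,0,0],
    [0,0,0],
    [0,0,0],
    [0,0,0],
    [0,0,0],
    [0,0,0],
    [0,0,0],
    [0,0,0],
    [0,0,0]
  ]
}}

```text
clock: 19.05
position: [0.6273, 0.0465, 0.1951]
ee_rot: [0.014, -3.141, 0.001]
force: [-0.2, 0.3, -0.2]
width: 0.006
gripper_force: 0.0
```

{"op": "carry_out", "data": {
  "claw": [0,0,0],
  "delta_pos": [
    [-0.2,0,0],
    [-0.2,0,0],
    [0,0,0]
  ],
  "angular": [
    [0,0,0],
    [0,0,0],
    [0,0,0]
  ]
}}

```text
clock: 19.35
position: [0.6298, 0.0472, 0.1951]
ee_rot: [0.015, -3.139, 0.0]
force: [-5.3, -0.9, 0.6]
width: 0.004
gripper_force: 2.4
```

The fingers meet 5 N at the same x = 0.630, well above the 1 N that moves the lever, so it is on its stop. I'll retreat and hand in.

{"op": "carry_out", "data": {
  "claw": [0,0,0,0,0,0,0,0,0],
  "delta_pos": [
    [1,0,0],
    [2,0,0],
    [2,0,0],
    [2,0,-1],
    [0,0,-4],
    [0,0,-4],
    [1,2,-1],
    [0,0,0],
    [0,0,0]
  ],
  "angular": [
    [0,0,0],
    [0,0,0],
    [0,0,0],
    [0,0,0],
    [0,0,0],
    [0,0,0],
    [0,0,0],
    [0,0,0],
    [0,0,0]
  ]
}}

```text
clock: 20.25
position: [0.5506, 0.0671, 0.2955]
ee_rot: [-0.018, 3.14, 0.001]
force: [0.0, 0.0, 0.1]
width: 0.009
gripper_force: 0.0
```

```bash
python3 -c "
from cell import arm
print(arm.sign_off())"
```

```text
the job is handed in; nothing more can be done
None
```

I turned the flywheel anticlockwise through the hard spot and let go an estimated 0.1–0.2 rad (6–11°) past where the resistance dropped. I then threw the brake lever to its stop, with about 20 N on its ball for a moment, and handed the job in at about 20 s; no verdict came back.

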